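# Turn the tube turntable to the pick-up arrow

## Task

Push the arms of the four-armed tube turntable round gently with a fingertip, without gripping or spinning it, until the arm that holds the red-capped tube points straight at the yellow arrow on the foot, and leave it standing there. Touch only the turntable: leave the four tubes untouched in their sockets and the orange rack, the bottle and the tip box where they are.

Things in the scene. Friction and masses are not known exactly. Their poses are not given: they have to be found in the camera images.
- foot: Fixed grey round foot of the turntable, 200 mm across, with a flat black tongue that reaches out to 205 mm from the centre and bears the yellow arrow (top of the tongue 11 mm above the table). Origin on the turning axis at table height; its +x axis points from the axis outwards along the tongue (the arrow's head points inwards, to the axis). z up.
- hub (a point): Point on the turntable's vertical turning axis, 60 mm above the table. Around it the turning white hub, 54 mm across, top 64 mm above the table, with four equal arms 90 degrees apart. Each arm: a low bar 16 mm wide, a white 26 mm square socket block (57 to 83 mm from the axis, top 60 mm above the table) with one tube, then a blue paddle.
- pickup (a point): Pick-up point: 70 mm out from the axis towards the arrow, 60 mm above the table (a point of the fixed foot). The red tube's axis must come to stand here.
- rotor (a joint): Angle of the turning part, rad, growing counter-clockwise seen from above; 0 at the start of every run, however the arms then stand. It turns both ways without practical limit (30 rad) and stays where it is left: friction 0.09 N m, about 0.8 N of push at a paddle; it hardly coasts.
- paddle0 (a point): Middle of the upright blue paddle at an arm's outer end, the place to push sideways: 111 mm from the axis, 48 mm above the table. The paddle runs radially from 82 to 140 mm from the axis, is 8 mm thick and reaches from 30 to 66 mm above the table. Between neighbouring paddles all is free. Its tube lies on the straight line from paddle to axis; which tube varies.
- paddle1 (a point): The same point of the paddle 90 degrees counter-clockwise from paddle0.
- paddle2 (a point): The same point of the paddle 180 degrees counter-clockwise from paddle0.
- paddle3 (a point): The same point of the paddle 270 degrees counter-clockwise from paddle0.
- tube_red: Loose sample tube with a red cap (cap 21 mm across and 14 mm high, grey body 11 mm, 45 mm long), standing upright in one of the four sockets (which one varies), 70 mm from the axis; 1 mm play. Origin at the centre of its underside, 35 mm above the table; its top is 80 mm above the table.
- tube_green: Loose sample tube with a green cap (cap 21 mm across and 14 mm high, grey body 11 mm, 45 mm long), standing upright in one of the four sockets (which one varies), 70 mm from the axis; 1 mm play. Origin at the centre of its underside, 35 mm above the table; its top is 80 mm above the table.
- tube_white: Loose sample tube with a white cap (cap 21 mm across and 14 mm high, grey body 11 mm, 45 mm long), standing upright in one of the four sockets (which one varies), 70 mm from the axis; 1 mm play. Origin at the centre of its underside, 35 mm above the table; its top is 80 mm above the table.
- tube_black: Loose sample tube with a black cap (cap 21 mm across and 14 mm high, grey body 11 mm, 45 mm long), standing upright in one of the four sockets (which one varies), 70 mm from the axis; 1 mm play. Origin at the centre of its underside, 35 mm above the table; its top is 80 mm above the table.
- tube_rack: Bystander: loose orange tube rack, 80 x 130 mm, 49 mm high with its tubes. Origin at the centre of its underside.
- bottle: Bystander: loose small amber bottle with blue cap, 54 mm across, 95 mm high. Origin at the centre of its underside.
- tip_box: Bystander: loose blue pipette-tip box, 80 x 115 mm, 58 mm high. Origin at the centre of its underside.

How it is judged:
At the end, for the whole second after the job is handed in: The red-capped tube's axis stands within 8 mm (about 6 degrees of turn) of the pick-up point in line with the yellow arrow, the turntable is still (under 0.05 rad/s), all four tubes are seated upright in their sockets, and rack, bottle and tip box are within 15 mm of where they were (horizontal distance between tube_red and pickup below 0.008 m and velocity of joint rotor between -0.05 and 0.05 rad/s and z of each of tube_red, tube_green, tube_white, tube_black in the frame of foot below 0.039 m and angle between each of tube_red, tube_green, tube_white, tube_black's own z axis and vertical below 0.2 rad and distance of each of tube_rack, bottle, tip_box from where it was at the start of the episode below 0.015 m); the robot touches nothing.
It fails at once if a tube is lifted in or out of its socket (4 mm or more) (z of any of tube_red, tube_green, tube_white, tube_black in the frame of foot above 0.039 m).
It fails at once if the robot touches a tube (over 0.3 N) (contact force between any of tube_red, tube_green, tube_white, tube_black and the fingers above 0.3 N or contact force between any of tube_red, tube_green, tube_white, tube_black and the arm above 0.3 N).
It fails at once if the turntable is gripped or pushed hard (over 10 N) (contact force between any of the fingers, the arm and rotor above 10 N).
It fails at once if the turntable is spun (faster than 3 rad/s) (velocity of joint rotor above 3 rad/s or velocity of joint rotor below -3 rad/s).
It fails at once if the rack, the bottle or the tip box is moved by more than 15 mm (distance of any of tube_rack, bottle, tip_box from where it was at the start of the episode above 0.015 m).
It also fails if it takes over 48 s, if anything falls off the work surface, if the arm or the gripper's body presses on something with over 40 N, if the wrist force passes 120 N, or if a joint passes its speed limit or range.

## Robot

A 6-joint arm with a two-finger parallel gripper is mounted at the origin on the work surface. World frame = base frame: x ahead of the robot, y to its left, z up, the work surface at z = 0. Lengths are in m, angles in rad, forces in N, time in s.
With the tool pointing down it reaches from about 0.2 to 0.875 m from the base axis. Payload 3.4 kg.
Tool frame: the origin (TCP) lies between the finger pads; the fingertips stand 25 mm ahead of it and the grasp point (between the pads) lies 6 mm ahead of it (r.nose_length is the z of the fingertips in the tool frame, in m); z points along the fingers, x is the direction in which the jaws open and shut, and the axes are right-handed (so a half turn about z gives the same grasp; the last joint's range is limited). The gripper opens to 94 mm and grips with 3 to 60 N. Pads are 16 mm wide; open, the fingers measure 119 mm over their backs; the gripper's body (75 mm by 177 mm) begins 78 mm behind the grasp point.
Start: joints at [-1.392, 0.276, 1.505, -0, 1.361, -0.121], TCP at [0.17, -0.549, 0.23] pointing down, gripper open.
Joint ranges: [-2.89, 2.89], [-0.75, 2.08], [0.22, 2.7], [-1.18, 4.32], [0.11, 2.71], [-2.7, 2.7]. Speed limits (rad/s): [2.57, 2.57, 3.14, 3.14, 3.14, 3.14].

## Interface

Orientations are given as a unit quaternion [w, x, y, z].
In Python, from plant import r, gripper_to, inverse_kinematics, vision, models, telemetry gives the robot as it stands. Calls block until the motion is done:
- r.move_to(position, orientation): joint-space move of the TCP to a pose.
- r.move_l(position, rot=None, vel=0.15, guard=None): straight line of the TCP; rot=None keeps the orientation; vel is the mean speed in m/s. With guard (N) it stops when the force on the tool has changed by that much, and returns True; else False.
- r.movej(angles): joint-space move.
- gripper_to(opening, f_grip=None): finger opening in m; f_grip is the grip in N (None keeps the last); returns when the fingers have stopped.
- r.hold(seconds).
- inverse_kinematics(position, orientation): joint angles nearest the present ones, or None.
- vision.snapshot(name): name is "side" or "top" or "wrist"; returns the picture (420x560x3 uint8, red, green, blue); there is no depth.
- vision.get_calibration(name): a dict with "fx", "fy", "cx", "cy" (pixels), "position" and "orientation" of the camera in the world. Camera axes: x right, y down, z forward; pixel columns grow to the right and rows downward; lengths in m; the calibration is good to about 2 mm. A picture is of the moment at which its call begins: read the wrist's pose just before it. get_calibration takes no time and is no camera call; for the wrist camera it gives the pose at the moment of the call.
A pose or a line that the arm cannot do raises r.PlanningError and nothing moves.
- r.sign_off(): hands the job in, once; it reports no verdict.
Trained networks look in the newest picture that a camera, given by its name, has taken for a name from the list of things; names that differ only in an ending like _2 or _b are one class to them, and where a whole thing is asked for, a point or a joint stands for the part that bears it (a point fixed in the world has none). Each returns a list of dicts, best first, with "score" (0 to 1); they miss things now and then, are a little off and sometimes report something else, mostly with a low value. They report only what shows in the picture. A call takes as long as a camera call.
- models.boxes_of(thing, camera): "at" ([x, y, z] in m, in world coordinates, good to about 4 mm: the middle of the surface that is visible of it).
- models.regions_of(thing, camera): "pixels" (420x560 bool, what is visible of it).
- models.mark_of(thing, camera): "at" ([x, y, z] in m, in world coordinates, good to about 4 mm: a listed point, or the origin of a listed thing).
Readings, each from a call of its own:
- telemetry.current_t(): time.
- telemetry.current_joints(): joint angles.
- telemetry.current_dq(): joint speeds.
- telemetry.current_joint_efforts(): joint torques, N m.
- telemetry.current_ee_pos(): TCP position.
- telemetry.current_tool_rot(): TCP orientation.
- telemetry.current_wrist_force(): force on the tool from outside, world axes, zero at the start.
- telemetry.current_torque(): the same for the moment, N m.
- telemetry.current_opening(): finger opening in m.
Only numpy, scipy, OpenCV 4.12 (cv2) and the standard library are available. Lean on these libraries where they do the work, as an engineer would, in place of code of your own. Each camera call takes 0.05 s, during which the arm holds its last target.

## Working session

There is one attempt and no reset: what is moved stays moved. The work goes in short steps, each a Python script; the robot and the scene stay as the last script left them, time stands still between calls to the robot, and variables do not carry over. Pictures are saved under pics/ and viewed, and the job is handed in when it is done.

```bash
mkdir -p pics; ls; python3 - <<'E'
from plant import r, gripper_to, inverse_kinematics, vision, models, telemetry
import cv2,numpy as np
for c in ["top","side"]:
    im=vision.snapshot(c); cv2.imwrite(f"pics/{c}0.png",im[:,:,::-1])
    for n in ["foot","hub","pickup","tube_red","tube_green","tube_white","tube_black","paddle0","tube_rack","bottle","tip_box"]:
        print(c,n,[(np.round(d["at"],3).tolist(),round(d["score"],2)) for d in models.mark_of(n,c)][:5])
print(telemetry.current_t(), telemetry.current_tool_rot(), vision.get_calibration("top"))
E
```

```text
pics
top foot [([0.553, 0.084, -0.002], 0.9), ([0.551, 0.2, 0.043], 0.39)]
top hub [([0.556, 0.086, 0.063], 0.79), ([0.654, -0.399, -0.002], 0.29)]
top pickup [([0.608, 0.041, 0.063], 0.94)]
top tube_red [([0.551, 0.151, 0.035], 0.64)]
top tube_green [([0.486, 0.081, 0.035], 0.43)]
top tube_white []
top tube_black [([0.558, -0.03, 0.048], 0.69), ([0.655, -0.4, -0.001], 0.66), ([0.621, 0.085, 0.037], 0.54), ([0.556, 0.087, 0.001], 0.2)]
top paddle0 [([0.446, 0.083, 0.052], 0.94), ([0.553, -0.027, 0.047], 0.87), ([0.551, 0.2, 0.049], 0.71), ([0.667, 0.093, 0.048], 0.63)]
top tube_rack [([0.462, -0.388, -0.002], 0.76), ([0.61, 0.041, 0.058], 0.37)]
top bottle [([0.656, -0.398, -0.001], 0.56)]
top tip_box [([0.584, 0.405, -0.001], 0.84)]
side foot [([0.556, 0.09, -0.001], 0.59)]
side hub [([0.555, 0.085, 0.062], 0.59)]
side pickup [([0.605, 0.035, 0.057], 0.71), ([0.56, 0.014, 0.035], 0.4)]
side tube_red [([0.56, -0.025, 0.052], 0.7), ([0.554, 0.154, 0.03], 0.43), ([0.461, -0.397, -0.001], 0.43)]
side tube_green [([0.488, 0.085, 0.038], 0.51)]
side tube_white [([0.553, 0.193, 0.048], 0.64), ([0.561, 0.016, 0.034], 0.61)]
side tube_black [([0.627, 0.087, 0.04], 0.53)]
side paddle0 [([0.555, 0.196, 0.047], 0.97), ([0.447, 0.084, 0.046], 0.87), ([0.666, 0.086, 0.048], 0.84), ([0.562, -0.028, 0.054], 0.81)]
side tube_rack [([0.46, -0.393, 0.001], 0.91)]
side bottle [([0.655, -0.393, 0.001], 0.77)]
side tip_box [([0.584, 0.403, 0.0], 0.96)]
1.2 [ 5.42685521e-05  8.04778473e-01 -5.93575273e-01  4.71194104e-05] {'fx': 400.61574694451684, 'fy': 400.61574694451684, 'cx': 276.2909650724558, 'cy': 208.18217225855935, 'position': array([ 0.44900417, -0.00136449,  0.93687864]), 'orientation': array([-0.04435044,  0.71484694, -0.6960347 ,  0.050622  ])}
```

View pics/top0.png

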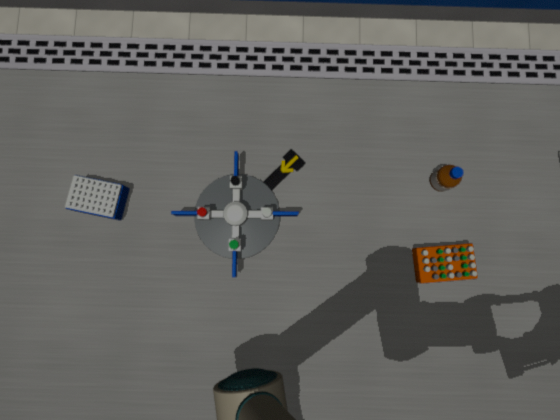

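View pics/side0.png

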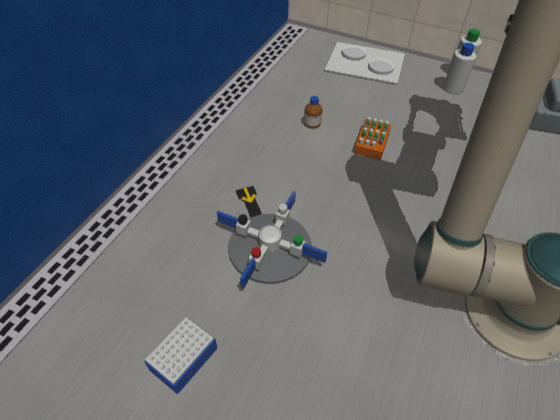

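The top view shows the red cap at about (202,212), the hub at (235,213) and the arrow at (290,163). White is to the right at (267,212). So red stands at about +90° and the arrow at about −42°, which means roughly −133° of clockwise turn. I'll refine these angles and check the IK for pushing the white arm's paddle round on the robot side.

```bash
cat > h.py <<'E'
from plant import r, gripper_to, inverse_kinematics, vision, models, telemetry
import cv2,numpy as np
from scipy.spatial.transform import Rotation as R
def unproj(uv,z,c):
    k=vision.get_calibration(c); q=k["orientation"]
    d=R.from_quat(q,scalar_first=True).apply([(uv[0]-k["cx"])/k["fx"],(uv[1]-k["cy"])/k["fy"],1.])
    return k["position"]+d*(z-k["position"][2])/d[2]
def cen(mask,near=None):
    n,l,s,c=cv2.connectedComponentsWithStats(mask.astype(np.uint8))
    i=1+np.argmax(s[1:,4]); return c[i],s[i,4]
def ang(p,C): return np.degrees(np.arctan2(p[1]-C[1],p[0]-C[0]))
def quat(a): # tool down, x axis at yaw a deg
    return (R.from_euler('z',a,degrees=True)*R.from_euler('x',180,degrees=True)).as_quat(scalar_first=True)
def see(c,save=None):
    im=vision.snapshot(c)
    if save: cv2.imwrite(save,im[:,:,::-1])
    h=cv2.cvtColor(im,cv2.COLOR_RGB2HSV); H,S,V=[h[...,i].astype(int) for i in range(3)]
    red=((H<6)|(H>174))&(S>180)&(V>90); yel=(H>22)&(H<34)&(S>170)&(V>90)
    return im,red,yel
C=np.array([0.5545,0.0855])
E
python3 - <<'E'
from h import *
for c in ["top","side"]:
    im,red,yel=see(c)
    pr,n=cen(red);py,m=cen(yel); P=unproj(pr,.078,c);Y=unproj(py,.011,c)
    print(c,pr,n,py,m,P.round(4),Y.round(4),"red",ang(P,C),np.hypot(*(P[:2]-C)),"arrow",ang(Y,C),np.hypot(*(Y[:2]-C)))
for base in (0,180):
    print(base)
    for a in range(-60,-230,-20):
        p=[C[0]+.122*np.cos(np.radians(a)),C[1]+.122*np.sin(np.radians(a)),.062]
        for y in (a+base,a+base+90):
            q=inverse_kinematics(p,quat(y)); print(a,y,None if q is None else np.round(q,2))
E
```

```text
top [201.78181818 211.36363636] 55 [287.80147059 165.02941176] 136 [0.5539 0.153  0.078 ] [ 0.6781 -0.0325  0.011 ] red 90.49171089926651 0.06749365824597497 arrow -43.676292314343215 0.17091287231101107
side [255.70588235 250.90196078] 51 [248.02325581 196.27906977] 86 [0.5547 0.156  0.078 ] [ 0.6791 -0.0292  0.011 ] red 89.80739010152328 0.070542275305814 arrow -42.626549511548696 0.16930927190394426
0
-60 -60 [-0.15  0.47  1.65 -0.    1.02  0.9 ]
-60 30 [-0.15  0.47  1.65 -0.    1.02 -0.67]
-80 -80 [-0.18  0.42  1.74 -0.    0.98  1.22]
-80 10 [-0.18  0.42  1.74 -0.    0.98 -0.36]
-100 -100 [-0.2   0.37  1.84 -0.    0.94  1.55]
-100 -10 [-0.2   0.37  1.84 -0.    0.94 -0.02]
-120 -120 [-0.18  0.32  1.92 -0.    0.9   1.91]
-120 -30 [-0.18  0.32  1.92 -0.    0.9   0.34]
-140 -140 [-0.14  0.27  1.99  0.    0.88  2.31]
-140 -50 [-0.14  0.27  1.99 -0.    0.88  0.74]
-160 -160 None
-160 -70 [-0.06  0.25  2.03 -0.    0.86  1.16]
-180 -180 None
-180 -90 [ 0.04  0.25  2.03 -0.    0.86  1.61]
-200 -200 [ 0.13  0.27  2.    0.    0.87 -2.66]
-200 -110 [0.13 0.27 2.   0.   0.87 2.05]
-220 -220 [ 0.2   0.31  1.93  0.    0.9  -2.24]
-220 -130 [0.2  0.31 1.93 0.   0.9  2.47]
180
-60 120 [-0.15  0.47  1.65  0.    1.02 -2.24]
-60 210 [-0.15  0.47  1.65  0.    1.02  2.47]
-80 100 [-0.18  0.42  1.74  0.    0.98 -1.93]
-80 190 None
-100 80 [-0.2   0.37  1.84 -0.    0.94 -1.59]
-100 170 None
-120 60 [-0.18  0.32  1.92 -0.    0.9  -1.23]
-120 150 None
-140 40 [-0.14  0.27  1.99 -0.    0.88 -0.83]
-140 130 [-0.14  0.27  1.99  0.    0.88 -2.4 ]
-160 20 [-0.06  0.25  2.03 -0.    0.86 -0.41]
-160 110 [-0.06  0.25  2.03 -0.    0.86 -1.98]
-180 0 [ 0.04  0.25  2.03 -0.    0.86  0.04]
-180 90 [ 0.04  0.25  2.03 -0.    0.86 -1.53]
-200 -20 [ 0.13  0.27  2.   -0.    0.87  0.48]
-200 70 [ 0.13  0.27  2.   -0.    0.87 -1.09]
-220 -40 [ 0.2   0.31  1.93 -0.    0.9   0.9 ]
-220 50 [ 0.2   0.31  1.93 -0.    0.9  -0.67]
```

```bash
cat >> h.py <<'E'
RR=.122
def pos(a,z,rr=RR): return [C[0]+rr*np.cos(np.radians(a)),C[1]+rr*np.sin(np.radians(a)),z]
def arc(a0,a1,vel,z=.063,step=8):
    n=max(1,int(np.ceil(abs(a1-a0)/step)))
    for a in np.linspace(a0,a1,n+1)[1:]:
        r.move_l(pos(a,z),quat(a+180),vel=vel)
        f=np.linalg.norm(telemetry.current_wrist_force())
        if f>6: print("force",a,f)
def report(cams=("top","side"),tag=None):
    for c in cams:
        im,red,yel=see(c,tag and f"pics/{c}{tag}.png")
        pr,n=cen(red);py,m=cen(yel);P=unproj(pr,.078,c);Y=unproj(py,.011,c)
        print(c,"red",ang(P,C).round(1),P.round(4),n,np.hypot(*(P[:2]-C)).round(4),"arrow",ang(Y,C).round(1),m)
    print("t",telemetry.current_t(),"F",np.round(telemetry.current_wrist_force(),2))
E
python3 - <<'E'
from h import *
gripper_to(0.0)
r.move_to(pos(-62,.2),quat(118))
r.move_l(pos(-62,.063),vel=.12)
print(telemetry.current_t(),telemetry.current_opening())
arc(-62,-92,.04,step=8)
report(tag="1")
E
```

```text
6.45 0.0005476780101732778
top red 78.6 [0.5679 0.1519 0.078 ] 57 0.0677 arrow -103.1 4
side red 78.9 [0.5681 0.1547 0.078 ] 50 0.0706 arrow -42.6 96
t 8.75 F [ 0.35  0.39 -0.28]
```

View pics/side1.png

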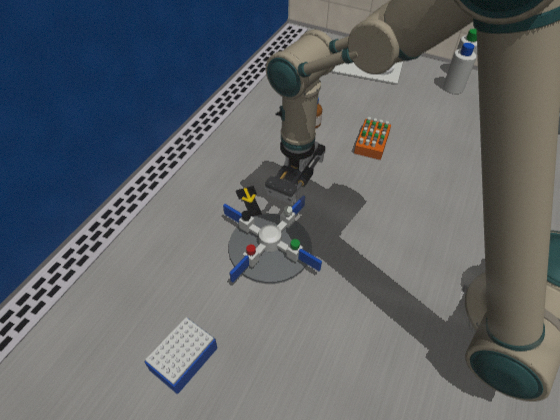

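The side view shows the finger pushing the white arm. Red (251,249) has moved to about 79°, and the tubes are seated. I'll carry on.

```bash
python3 - <<'E'
from h import *
arc(-92,-150,.07); report(("side",))
arc(-150,-202,.07); report(tag="2")
E
```

```text
side red 23.2 [0.6196 0.1135 0.078 ] 53 0.0708 arrow -42.5 90
t 11.7333 F [0.48 0.81 0.2 ]
top red -30.2 [0.6161 0.0497 0.078 ] 55 0.0712 arrow -43.7 141
side red -28.7 [0.6171 0.0512 0.078 ] 45 0.0714 arrow -43.1 80
t 14.4583 F [-0.42  0.46  0.62]
```

View pics/side2.png

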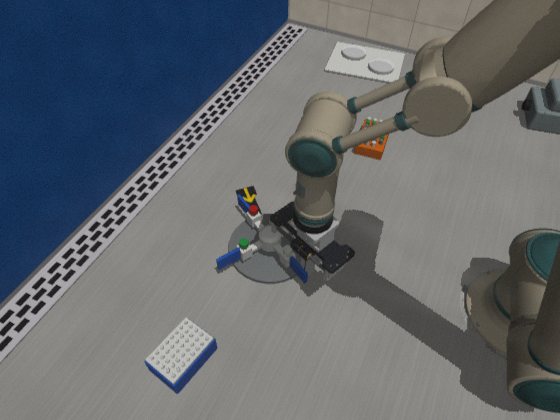

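View pics/top2.png

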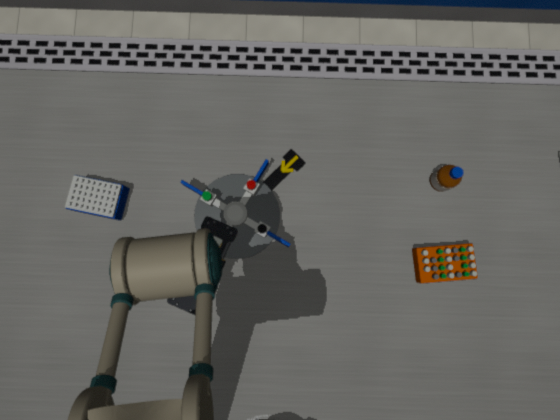

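Red (251,185) is at about −29.5° and the arrow at about −43°. That leaves about 13.5° to go.

```bash
python3 - <<'E'
from h import *
arc(-202,-213,.04,step=6); report(tag="3")
for n in ["pickup","tube_red"]:
    for c in ["top","side"]:
        print(n,c,[(np.round(d["at"],3).tolist(),round(ang(d["at"],C),1),round(d["score"],2)) for d in models.mark_of(n,c)][:3])
for d in models.mark_of("paddle0","top"): print(np.round(d["at"],3),ang(d["at"],C).round(1),round(d["score"],2))
E
```

```text
top red -39.7 [0.6108 0.0387 0.078 ] 43 0.0732 arrow -43.7 141
side red -37.2 [0.6129 0.0412 0.078 ] 27 0.0733 arrow -38.6 17
t 15.4417 F [-0.41  0.22 -0.03]
pickup top [([0.61, 0.038, 0.06], np.float64(-40.7), 0.84), ([0.657, -0.398, -0.0], np.float64(-78.0), 0.58)]
pickup side [([0.607, 0.036, 0.058], np.float64(-43.7), 0.75)]
tube_red top [([0.607, 0.04, 0.035], np.float64(-41.1), 0.6)]
tube_red side [([0.608, 0.041, 0.033], np.float64(-39.7), 0.52)]
[0.636 0.013 0.049] -41.8 0.95
[0.625 0.167 0.05 ] 49.2 0.82
[0.484 0.002 0.048] -130.2 0.76
[ 0.588  0.404 -0.001] 84.1 0.7
[0.469 0.157 0.051] 140.0 0.67
```

```bash
python3 - <<'E'
import cv2
a=cv2.imread("pics/top3.png")[130:280,160:330]; cv2.imwrite("pics/top3z.png",cv2.resize(a,None,fx=4,fy=4,interpolation=cv2.INTER_CUBIC)[:600])
E
```

```text
(no output)
```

View pics/top3z.png

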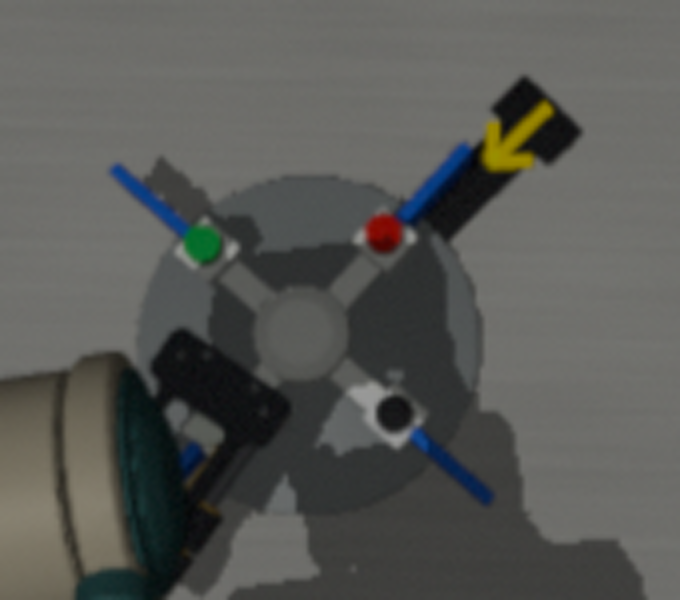

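Red is about 2° short of the arrow in the picture: the paddle lies just above the tongue's centre line. I'll nudge it 2° more, then withdraw and check.

```bash
python3 - <<'E'
from h import *
arc(-213,-215,.02)
arc(-215,-203,.05,step=6)   # back off from paddle
r.move_l(pos(-203,.22),vel=.15)
r.movej([-1.392, 0.276, 1.505, 0, 1.361, -0.121])
report(tag="4")
for c in ["top","side"]:
    for n in ["pickup","tube_red","tube_green","tube_white","tube_black","tube_rack","bottle","tip_box"]:
        print(n,c,[(np.round(d["at"],3).tolist(),round(ang(d["at"],C),1),round(d["score"],2)) for d in models.mark_of(n,c)][:2])
    print([(ang(d["at"],C).round(1)) for d in models.mark_of("paddle0",c)])
a=cv2.imread("pics/top4.png")[130:280,160:330]; cv2.imwrite("pics/top4z.png",cv2.resize(a,None,fx=4,fy=4,interpolation=cv2.INTER_CUBIC))
E
```

```text
top red -42.5 [0.6077 0.0369 0.078 ] 55 0.0721 arrow -43.8 134
side red -40.4 [0.6083 0.0397 0.078 ] 39 0.0706 arrow -41.2 45
t 20.775 F [1.08 0.68 0.21]
pickup top [([0.607, 0.037, 0.059], np.float64(-42.6), 0.6), ([0.555, 0.086, -0.002], np.float64(14.0), 0.37)]
tube_red top [([0.608, 0.037, 0.036], np.float64(-42.5), 0.49)]
tube_green top [([0.602, 0.135, 0.034], np.float64(46.2), 0.59)]
tube_white top [([0.586, 0.406, -0.004], np.float64(84.3), 0.68), ([0.504, 0.131, 0.039], np.float64(137.7), 0.46)]
tube_black top [([0.507, 0.033, 0.038], np.float64(-132.1), 0.5), ([0.555, 0.086, 0.06], np.float64(59.0), 0.4)]
tube_rack top [([0.481, 0.006, 0.048], np.float64(-132.7), 0.61), ([0.46, -0.392, -0.003], np.float64(-101.2), 0.6)]
bottle top [([0.654, -0.398, 0.0], np.float64(-78.4), 0.87)]
tip_box top [([0.588, 0.407, -0.003], np.float64(84.0), 0.94)]
[np.float64(140.8), np.float64(-131.4), np.float64(47.9), np.float64(-42.5)]
pickup side [([0.606, 0.036, 0.059], np.float64(-43.7), 0.76)]
tube_red side [([0.606, 0.036, 0.031], np.float64(-44.1), 0.39)]
tube_green side [([0.603, 0.141, 0.034], np.float64(49.1), 0.41)]
tube_white side [([0.504, 0.133, 0.031], np.float64(136.6), 0.57)]
tube_black side [([0.51, 0.036, 0.036], np.float64(-131.9), 0.53)]
tube_rack side [([0.459, -0.393, -0.001], np.float64(-101.3), 0.93)]
bottle side [([0.651, -0.391, 0.001], np.float64(-78.5), 0.61), ([0.637, 0.013, 0.048], np.float64(-41.4), 0.38)]
tip_box side [([0.585, 0.4, 0.002], np.float64(84.5), 0.78)]
[np.float64(-131.1), np.float64(137.8), np.float64(48.5), np.float64(-42.2)]
```

View pics/top4z.png

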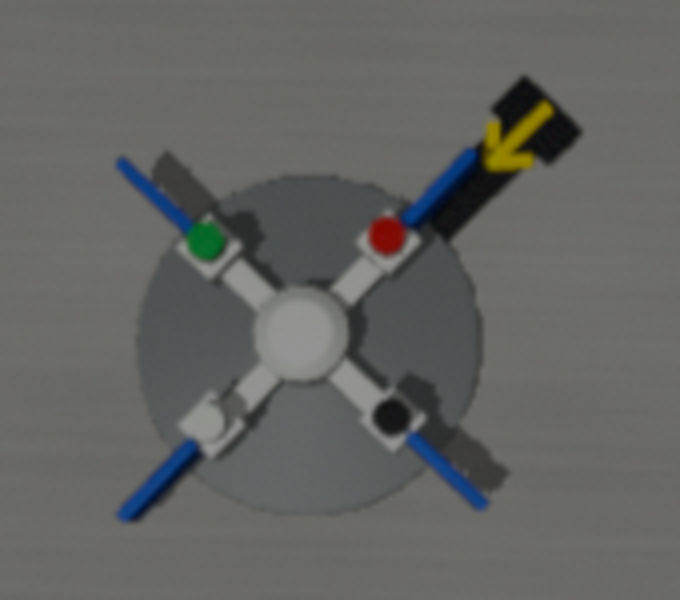

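View pics/side4.png

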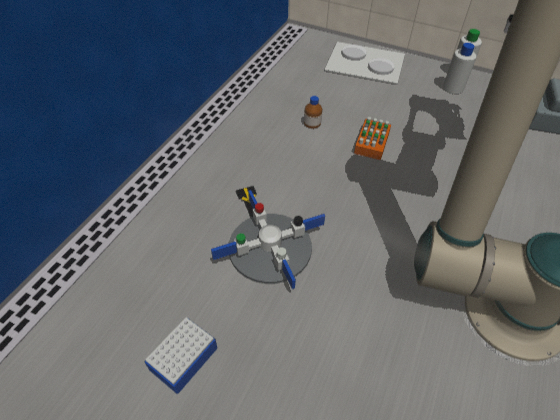

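The pictures show the red arm in line with the arrow, with red at about −42° and the arrow at about −43°. All the tubes are seated and the bystanders haven't moved.

```bash
python3 -c "
from plant import r
r.hold(0.5); r.sign_off()"
```

```text
the job is handed in; nothing more can be done
```

The red-tube arm now points at the yellow arrow, and I handed the job in at about 21 s of the 48 s allowed. I closed the gripper and pushed the white-tube arm's paddle clockwise with the fingertip, about 132° in all. I finished with a 2° nudge, then backed off and moved the arm clear.

**Alignment:** the last readings put the red arm at about −42° and the arrow at about −43°. That is roughly 1 to 2 mm at the tube, against 8 mm allowed.

**Disagreements between readings:** single readings of the red tube ran from −40.4° to −44.1°. The last side-view arrow reading (−41.2°) was biased because a paddle partly hid the arrow.

**Tubes, rack, bottle and tip box:** all four tubes looked upright and seated in the pictures. Rack, bottle and tip box read within about 5 mm of their first readings, which is about the accuracy of the measurement. One wrong detection of the rack, lying on a paddle, was ignored.

**Forces:** no wrist force above about 1 N showed in the readings I printed, and none above 6 N was flagged after any push step. I did not record the force during the steps, nor the turntable's speed.

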